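# Clamp a sample tube in the bench chuck

## Task

Take the short capped tube out of the blue rack and stand it, cap up, in the open three-jaw tube chuck on the bench, all the way down on the chuck's floor. Then turn the chuck's collar clockwise (seen from above) until the jaws close firmly on the tube, and leave the tube gripped upright in the chuck with the collar tight.

Things in the scene. Friction and masses are not known exactly. Their poses are not given: they have to be found in the camera images.
- tube: Short white tube, 70 mm tall, 16 mm wide, flat bottom; grey cap 20 mm wide on its top 18 mm; about 14 g. Origin: centre of its underside, z up. It stands 30 mm deep in one of 3 holes, 60 mm apart in a row, of a blue rack 64 x 176 x 40 mm tall (row within 25 deg of y; rack left or right of the chuck), underside 10 mm above the table. The other holes hold 100 mm tall tubes: not wanted.
- chuck_seat (a point): Centre of the flat floor of the fixed chuck's pocket, 18 mm above the table, on the vertical chuck axis; the tube's underside rests here. Round dark steel foot 110 mm wide, 14 mm thick, 48 mm neck, then the collar around 3 steel jaws. Pocket 38 mm deep; open jaws stand 17 mm from the axis (9 mm clear round the tube) and, being smooth, centre it as they close. The seated tube sticks out 32 mm.
- collar_grip (a point): Point on the chuck axis, 48 mm above the table, the height to grip the aluminium collar; it turns with the collar. The collar spans 24 to 56 mm above the table, is 68 mm across its round ribbed ends (this frame's x) and has two plain flats 52 mm apart facing this frame's +y and -y, 44 mm long: grip across the flats, the tube between the fingers. The collar only turns, about z.
- collar (a joint): Collar angle in rad, growing clockwise seen from above. 0 = jaws fully open; starts at 0 to 0.2. Each jaw closes 9 mm per rad: the jaws touch the tube at about 1.0 and the collar's stop is at 1.15. It turns against 0.2 N m of friction, more once the jaws bite (about 1 N m near the stop), and stays where it is left but for a few hundredths of springing back.
Mind the look-alikes: they are no part of the job. What is shaped like the tube but orange or yellow is not meant.

How it is judged:
On the way, in this order (a step that is already met when the one before it is completed fails the run):
1. the short tube stands on the floor of the open chuck, let go (horizontal distance between tube and chuck_seat below 0.012 m and z of tube in the frame of chuck_seat between -0.005 and 0.005 m and angle between tube's own z axis and vertical below 0.35 rad and value of joint collar below 0.6 rad and contact force between the fingers and tube below 0.1 N), for 0.2 s.
2. the collar is turned clockwise until the jaws bite on the tube (value of joint collar above 1 rad and horizontal distance between tube and chuck_seat below 0.005 m and angle between tube's own z axis and vertical below 0.14 rad and z of tube in the frame of chuck_seat between -0.005 and 0.005 m), for 0.2 s.
At the end, for the whole second after the job is handed in: The short tube stands at rest in the chuck, its underside within 5 mm of the pocket floor, within 5 mm of the chuck axis and within 8 degrees of upright, and the collar reads more than 1.0 rad (jaws biting on it) (all of step 2 and linear speed of tube below 0.02 m/s); the robot touches nothing.
It also fails if it takes over 51 s, if anything falls off the work surface, if the arm or the gripper's body presses on something with over 40 N, if the wrist force passes 120 N, or if a joint passes its speed limit or range.

## Robot

A 6-joint arm with a two-finger parallel gripper is mounted at the origin on the work surface. World frame = base frame: x ahead of the robot, y to its left, z up, the work surface at z = 0. Lengths are in m, angles in rad, forces in N, time in s.
With the tool pointing down it reaches from about 0.275 to 0.825 m from the base axis. Payload 4.9 kg.
Tool frame: the origin (TCP) lies midway between the tips of the shut fingers; the grasp point (between the pads) lies 19 mm behind it (bot.grip_depth is the distance from the TCP to the grasp point, in m); z points along the fingers, y is the line along which they close (so a half turn about z gives the same grasp; the last joint's range is limited). The gripper opens to 85 mm and grips with 20 to 120 N. Pads are 22 mm wide; open, the fingers measure 114 mm over their backs; the gripper's body (76 mm by 85 mm) begins 54 mm behind the grasp point. The pads swing forward as they close: fully open they stand 13 mm farther back than shut.
Start: joints at [-1.363, 0.326, -0.193, 1.052, 0, 1.437], TCP at [0.184, -0.518, 0.231] pointing down, gripper open.
Joint ranges: [-2.65, 2.65], [-0.97, 1.79], [-1.3, 1.35], [-1.93, 2.1], [-1.47, 1.37], [-3.14, 3.14]. Speed limits (rad/s): [2.57, 2.57, 3.14, 3.14, 3.14, 3.14].

## Interface

Orientations are given as a unit quaternion [w, x, y, z].
In Python, from cell import bot gives the robot as it stands. Calls block until the motion is done:
- bot.move_pose(position, orientation): joint-space move of the TCP to a pose.
- bot.move_linear(position, speed=0.15, rotation=None, until_force=None): straight line of the TCP; rotation=None keeps the orientation; speed is the mean speed in m/s. With until_force (N) it stops when the force on the tool has changed by that much, and returns True; else False.
- bot.goto_joints(angles): joint-space move.
- bot.set_gripper(opening, grasp_force=None): opening from 0.0 (shut) to 1.0 (fully open); grasp_force is the grip in N (None keeps the last); returns when the fingers have stopped.
- bot.wait(seconds).
- bot.solve_ik(position, orientation): joint angles nearest the present ones, or None.
- bot.camera(name): name is "scene" or "top" or "wrist"; returns the picture (384x512x3 uint8, red, green, blue); there is no depth.
- bot.calibration(name): a dict with "mtx" (3x3 intrinsics, pixels), "extrinsics" (4x4, takes a point from world to camera coordinates); the wrist camera has in their place "hand_eye" (4x4, takes a point from camera to tool coordinates, whose origin is the TCP and whose axes are the flange's). Camera axes: x right, y down, z forward; pixel columns grow to the right and rows downward; lengths in m; the calibration is good to about 2 mm. A picture is of the moment at which its call begins: read the wrist's pose just before it. calibration takes no time and is no camera call.
A pose or a line that the arm cannot do raises bot.PlanningError and nothing moves.
- bot.close_job(): hands the job in; it is judged then, once.
Trained networks look in the newest picture that a camera, given by its name, has taken for a name from the list of things; names that differ only in an ending like _2 or _b are one class to them, and where a whole thing is asked for, a point or a joint stands for the part that bears it (a point fixed in the world has none). Each returns a list of dicts, best first, with "confidence" (0 to 1); they miss things now and then, are a little off and sometimes report something else, mostly with a low value. They report only what shows in the picture. A call takes as long as a camera call. They do not tell look-alikes from the thing itself.
- bot.search_frame(camera, thing): "bbox" ([left, top, width, height] in pixels, round what is visible of it).
Readings, each from a call of its own:
- bot.read_clock(): time.
- bot.read_joint_positions(): joint angles.
- bot.read_joint_vel(): joint speeds.
- bot.read_joint_efforts(): joint torques, N m.
- bot.read_position(): TCP position.
- bot.read_tool_rot(): TCP orientation.
- bot.read_ft_force(): force on the tool from outside, world axes, zero at the start.
- bot.read_moment(): the same for the moment, N m.
- bot.read_gripper_width(): opening from 0.0 (shut) to 1.0 (fully open).
- bot.read_finger_force(): force on a finger pad.
Only numpy, scipy, OpenCV 4.12 (cv2) and the standard library are available. Lean on these libraries where they do the work, as an engineer would, in place of code of your own. Each camera call takes 0.05 s, during which the arm holds its last target. There are 200 camera calls.

## Working session

There is one attempt and no reset: what is moved stays moved. The work goes in short steps, each a Python script; the robot and the scene stay as the last script left them, time stands still between calls to the robot, and variables do not carry over. Pictures are saved under pics/ and viewed, at most 10 in all, crops included, and the job is handed in when it is done.

```bash
mkdir -p pics; ls
python3 - <<'E'
from cell import bot
import cv2,numpy as np
a=bot.camera("top");b=bot.camera("scene")
for n in("top","scene"):
    for t in("tube","collar_grip","chuck_seat"):
        try: print(n,t,[(round(d["confidence"],2),[round(float(v)) for v in d["bbox"]]) for d in bot.search_frame(n,t)])
        except Exception as e: print(n,t,e)
    c=bot.calibration(n);print(np.round(c["mtx"],1).tolist(),np.round(c["extrinsics"],3).tolist())
cv2.imwrite("pics/top.png",cv2.resize(a[:,:,::-1],(800,600),interpolation=cv2.INTER_CUBIC))
cv2.imwrite("pics/scene.png",b[:,:,::-1])
print(np.round(bot.calibration("wrist")["hand_eye"],3).tolist(),np.round(bot.calibration("wrist")["mtx"],1).tolist(),bot.read_clock(),bot.read_tool_rot())
E
```

```text
pics
top tube [(0.45, [382, 197, 11, 4]), (0.4, [350, 194, 12, 13])]
top collar_grip [(0.59, [148, 178, 23, 27])]
top chuck_seat [(0.91, [144, 176, 40, 40])]
[[412.0, 0.0, 253.5], [0.0, 412.0, 194.3], [0.0, 0.0, 1.0]] [[0.016, -1.0, -0.008, -0.028], [-0.987, -0.015, -0.162, 0.524], [0.162, 0.01, -0.987, 1.014], [0.0, 0.0, 0.0, 1.0]]
scene tube [(0.7, [88, 270, 18, 29]), (0.7, [74, 236, 16, 30]), (0.47, [133, 239, 12, 24])]
scene collar_grip [(0.96, [331, 156, 32, 26])]
scene chuck_seat [(0.64, [321, 152, 49, 44])]
[[465.7, 0.0, 255.1], [0.0, 465.7, 191.8], [0.0, 0.0, 1.0]] [[0.552, 0.834, -0.017, -0.271], [0.543, -0.375, -0.751, -0.228], [-0.633, 0.406, -0.66, 1.339], [0.0, 0.0, 0.0, 1.0]]
[[-0.001, -0.954, -0.299, 0.077], [1.0, -0.001, -0.001, -0.0], [0.001, -0.299, 0.954, -0.143], [0.0, 0.0, 0.0, 1.0]] [[313.5, 0.0, 252.0], [0.0, 313.5, 189.3], [0.0, 0.0, 1.0]] 0.4 [-9.38231484e-05  9.85432682e-01  1.70065928e-01 -1.11754606e-05]
```

View pics/top.png

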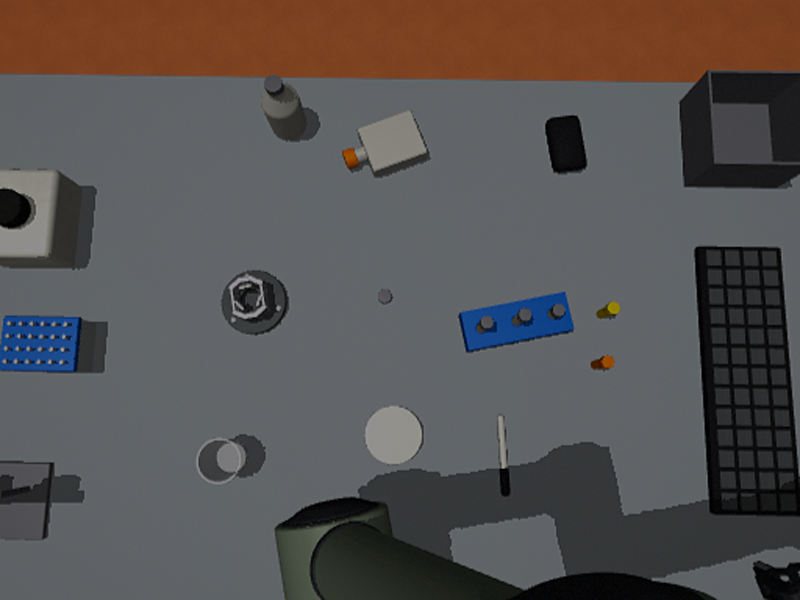

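View pics/scene.png

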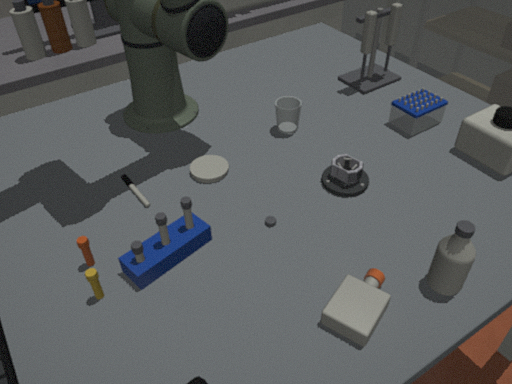

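The picture shows the blue rack with three grey-capped tubes (top view 800x600: (487,323), (525,316), (558,311)). In the scene view, the one at (137,250) is clearly the short one, which is the rightmost in the top view at (558,311). The look-alikes are yellow at (610,310), orange at (602,362), a loose grey cap at (385,296), and the two long tubes. The chuck is at (250,300). Next I'll compute positions and go above the tube for a close look.

```bash
cat > h.py <<'E'
from cell import bot
import cv2,numpy as np
from scipy.spatial.transform import Rotation as R
def quat(yaw): # tool down, tool x at world angle yaw
    r=R.from_euler('z',yaw)*R.from_euler('x',np.pi); q=r.as_quat(); return [q[3],q[0],q[1],q[2]]
def T_tool():
    q=np.array(bot.read_tool_rot()); T=np.eye(4); T[:3,:3]=R.from_quat([q[1],q[2],q[3],q[0]]).as_matrix(); T[:3,3]=bot.read_position(); return T
def cam(n,T=None):
    c=bot.calibration(n); K=np.array(c["mtx"])
    E=np.array(c["extrinsics"]) if n!="wrist" else np.linalg.inv(T@np.array(c["hand_eye"]))
    return K,E
def px2w(KE,u,v,z):
    K,E=KE; d=E[:3,:3].T@np.linalg.solve(K,[u,v,1]); o=-E[:3,:3].T@E[:3,3]; return o+d*(z-o[2])/d[2]
def w2px(KE,p):
    K,E=KE; a=K@(E[:3,:3]@np.asarray(p)+E[:3,3]); return a[:2]/a[2]
E
python3 - <<'E'
from h import *
t=cam("top");s=.64
for n,u,v,z in[("short",558,311,.08),("mid",525,316,.11),("far",487,323,.11),("c1",461,313,.04),("c2",566,293,.04),("c3",573,332,.04),("c4",467,351,.04),("foot",254,301.5,.014),("collar",248,298,.056)]:
    p=px2w(t,u*s,v*s,z);print(n,p.round(3),w2px(cam("scene"),p).round(0))
q=bot.read_joint_positions()
for yaw in np.arange(-3,3.2,.5):
    j=bot.solve_ik([.45,-.15,.3],quat(yaw)); print(yaw, None if j is None else np.round(j,2))
E
```

```text
short [ 0.51  -0.275  0.08 ] [135. 242.]
mid [ 0.497 -0.218  0.11 ] [158. 214.]
far [ 0.485 -0.16   0.11 ] [183. 198.]
c1 [ 0.511 -0.126  0.04 ] [208. 225.]
c2 [ 0.547 -0.299  0.04 ] [134. 275.]
c3 [ 0.482 -0.309  0.04 ] [116. 255.]
c4 [ 0.449 -0.136  0.04 ] [189. 209.]
foot [0.529 0.221 0.014] [343. 177.]
collar [0.528 0.221 0.056] [345. 163.]
-3.0 [-0.48  0.15 -0.25  1.17  0.   -0.62]
-2.5 [-0.48  0.15 -0.25  1.17  0.   -1.12]
-2.0 [-0.48  0.15 -0.25  1.17  0.   -1.62]
-1.5 [-0.48  0.15 -0.25  1.17  0.   -2.12]
-1.0 [-0.48  0.15 -0.25  1.17  0.   -2.62]
-0.5 [-0.48  0.15 -0.25  1.17  0.   -3.12]
0.0 [-0.48  0.15 -0.25  1.17  0.    2.66]
0.5 [-0.48  0.15 -0.25  1.17  0.    2.16]
1.0 [-0.48  0.15 -0.25  1.17  0.    1.66]
1.5 [-0.48  0.15 -0.25  1.17  0.    1.16]
2.0 [-0.48  0.15 -0.25  1.17  0.    0.66]
2.5 [-0.48  0.15 -0.25  1.17  0.    0.16]
3.0 [-0.48  0.15 -0.25  1.17  0.   -0.34]
```

Run:
```python
from h import *
bot.move_pose([.509,-.276,.2],quat(1.776))
T=T_tool(); im=bot.camera("wrist")
print([(round(d["confidence"],2),[round(float(v)) for v in d["bbox"]]) for d in bot.search_frame("wrist","tube")])
k=cam("wrist",T); np.savez("w1.npz",T=T)
print(T.round(3).tolist(),[w2px(k,p).round(0) for p in([.509,-.276,.08],[.497,-.218,.11],[.485,-.159,.11])],bot.read_clock())
cv2.imwrite("pics/w1.png",im[:,:,::-1])
```

```text
[(0.64, [150, 207, 37, 44]), (0.62, [237, 235, 22, 40]), (0.58, [250, 164, 22, 30])]
[[-0.202, 0.979, -0.0, 0.509], [0.979, 0.202, -0.001, -0.277], [-0.001, -0.0, -1.0, 0.2], [0.0, 0.0, 0.0, 1.0]] [array([252., 182.]), array([252., 115.]), array([252.,  23.])] 2.0
```

View pics/w1.png

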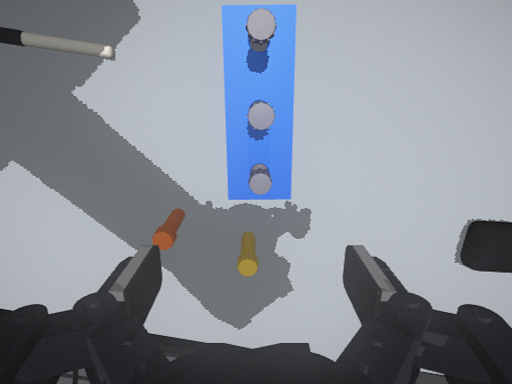

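The wrist view confirms the short tube nearest the rack's end, cap top at (261,182), with the long ones at (261,116) and (261,24). Yellow (248,255) and orange (170,230) are excluded. The cap is 9 px off the prediction, so I'll correct that, take the tube, and look over the chuck.

Run:
```python
from h import *
T=np.load("w1.npz")["T"];k=cam("wrist",T)
p=px2w(k,261,182,.08);m=px2w(k,261,116,.11);f=px2w(k,261,24,.11);print(p.round(4),m.round(4),f.round(4))
x,y=p[:2]
bot.move_linear([x,y,.11]); print(T_tool()[:3,3].round(4))
f0=np.array(bot.read_ft_force())
print(bot.move_linear([x,y,.053],speed=.08,until_force=8))
print(bot.read_position(), np.array(bot.read_ft_force())-f0)
bot.set_gripper(0.0,40); print(bot.read_gripper_width(),bot.read_finger_force(),np.array(bot.read_ft_force())-f0)
bot.move_linear([x,y,.16],speed=.1); print(bot.read_gripper_width(),bot.read_finger_force(),bot.read_position(),bot.read_clock())
im=bot.camera("wrist");cv2.imwrite("pics/w2.png",im[:,:,::-1])
```

```text
[ 0.5164 -0.2743  0.08  ] [ 0.5034 -0.2172  0.11  ] [ 0.4908 -0.1584  0.11  ]
[ 0.5167 -0.2748  0.1107]
False
[ 0.51676545 -0.27450161  0.05336995] [ 0.32253124 -0.30912333 -0.48393568]
0.21801084497621914 38.99669945240021 [-0.60515752  0.71158367  1.60704469]
0.21677121370089475 38.99417281150818 [ 0.51597076 -0.27396834  0.15922878] 5.45
```

View pics/w2.png

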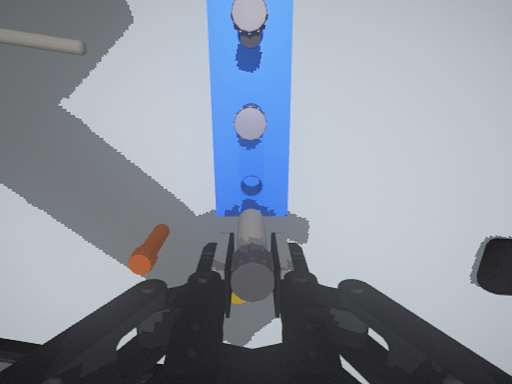

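The tube is held, standing straight between the fingers at (253,280), and its hole at (251,185) is empty. Next I'll hover over the chuck.

Run:
```python
from h import *
p=bot.read_position();bot.move_linear([p[0],p[1],.24],speed=.2)
bot.move_pose([.529,.221,.25],quat(1.776))
T=T_tool(); im=bot.camera("wrist"); np.savez("w3.npz",T=T)
k=cam("wrist",T)
for n in("chuck_seat","collar_grip"): print(n,[(round(d["confidence"],2),[round(float(v)) for v in d["bbox"]]) for d in bot.search_frame("wrist",n)])
print(w2px(k,[.529,.221,.056]),bot.read_gripper_width(),bot.read_clock(),bot.read_joint_positions())
cv2.imwrite("pics/w3.png",cv2.resize(im[50:290,96:416,::-1],(800,600),interpolation=cv2.INTER_CUBIC))
```

```text
chuck_seat [(0.8, [211, 111, 91, 86])]
collar_grip [(0.9, [222, 137, 63, 48])]
[251.62985589 163.59121618] 0.2148466081355056 8.0 [ 2.65257829e-01  3.58540178e-01 -9.71489981e-02  1.11511106e+00
 -1.33756448e-04  1.63251365e+00]
```

View pics/w3.png

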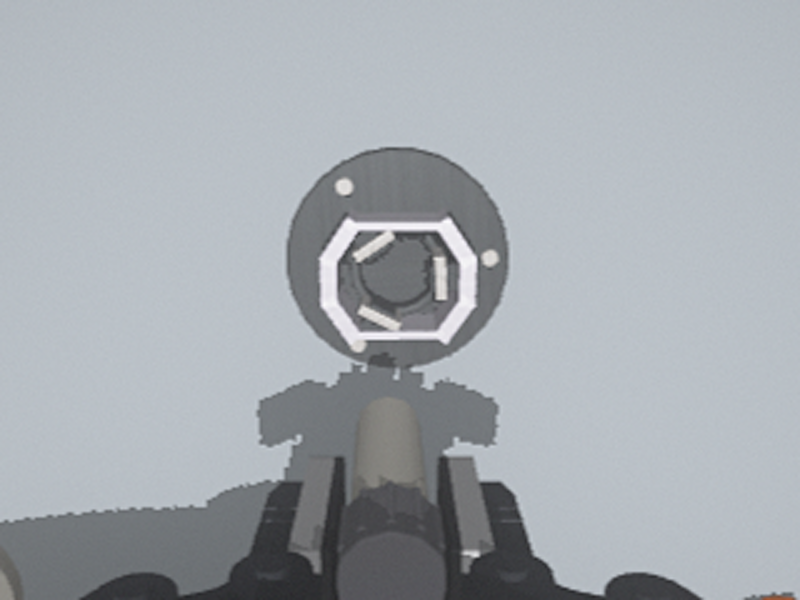

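The chuck is open (crop): collar octagon centre (398,279), flats at the top (y≈218) and bottom (y≈340) running horizontally in the image, foot centre (397,257). The flats' normal therefore lies along tool x (1.776). Next I'll place the tube.

Run:
```python
from h import *
T=np.load("w3.npz")["T"];k=cam("wrist",T)
a=px2w(k,96+398.5/2.5,50+279/2.5,.056);b=px2w(k,96+397.5/2.5,50+257/2.5,.014)
L=px2w(k,96+348/2.5,50+218/2.5,.056);Rr=px2w(k,96+449/2.5,50+218/2.5,.056);Bm=px2w(k,96+398/2.5,50+341/2.5,.056)
d=Rr-L;print(a.round(4),b.round(4),"flat dir",np.arctan2(d[1],d[0]),np.linalg.norm(d),"across",np.linalg.norm((L+Rr)/2-Bm),T[:3,3].round(4))
```

```text
[0.5326 0.224  0.056 ] [0.5321 0.2258 0.014 ] flat dir 0.20326038474355212 0.0432811824834908 across 0.05505301700079163 [0.5294 0.2201 0.2498]
```

Run:
```python
from h import *
x,y=.5325,.2245
bot.move_linear([x,y,.13],speed=.15)
bot.move_linear([x,y,.085],speed=.08)
h=bot.move_linear([x,y,.0595],speed=.03,until_force=4)
print(h,bot.read_position(),bot.read_ft_force(),bot.read_gripper_width())
bot.set_gripper(1.0); bot.wait(.2)
print(bot.read_finger_force(),bot.read_gripper_width(),bot.read_ft_force())
bot.move_linear([x,y,.2],speed=.15)
T=T_tool(); im=bot.camera("wrist"); np.savez("w4.npz",T=T)
s=bot.camera("scene")
print(bot.read_clock(),w2px(cam("wrist",T),[x,y,.088]),w2px(cam("wrist",T),[x,y,.056]))
a=cv2.resize(im[90:290,146:366,::-1],(440,400),interpolation=cv2.INTER_CUBIC)
b=cv2.resize(s[110:210,300:390,::-1],(360,400),interpolation=cv2.INTER_CUBIC)
cv2.imwrite("pics/w4.png",np.hstack([a,b]))
```

```text
True [0.53220859 0.22442967 0.06120035] [-0.15795267 -0.18599834  4.06926067] 0.21535650002922313
0.0 1.0028070010413055 [ 0.7060483  -0.62787149 -0.03856862]
12.4333 [252.88986728 186.08526692] [252.985427   176.34201236]
```

View pics/w4.png

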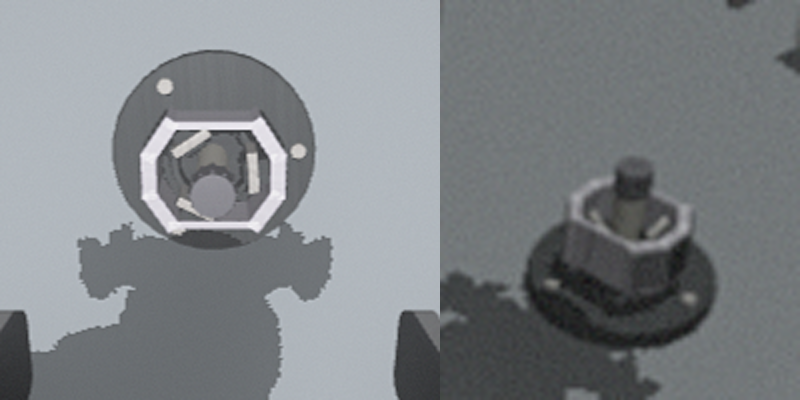

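The tube is seated: contact came at the expected z, and the cap at (252,188) px matches the prediction. The collar is centred as measured. Next I'll turn the gripper, straddle the flats and close gently.

Run:
```python
from h import *
x,y=.5325,.2245
bot.move_pose([x,y,.15],quat(3.347))
print(np.round(bot.read_joint_positions(),3))
print(bot.move_linear([x,y,.030],speed=.08,until_force=8),bot.read_position())
bot.set_gripper(0.0,30)
print(bot.read_gripper_width(),bot.read_finger_force(),bot.read_ft_force(),bot.read_moment(),bot.read_position(),bot.read_clock())
```

```text
[ 0.271  0.442 -0.238  0.891  0.     0.066]
False [0.53293098 0.22464698 0.03052363]
0.605364215472045 31.898866295814514 [ 0.77744059 -5.30924509  3.72274641] [-1.10338094  0.0652788   0.00982084] [0.53316953 0.22281459 0.03069441] 15.8917
```

Run:
```python
from h import *
p=bot.read_position()
bot.move_linear([.5326,p[1]-.0008,.030],speed=.02)
bot.set_gripper(0.0,110)
print(bot.read_gripper_width(),bot.read_finger_force(),np.round(bot.read_ft_force(),1),np.round(bot.read_moment(),2),bot.read_position())
q=np.array(bot.read_joint_positions());q0=q[5]
for d in (.4,.75,.88,.96,1.0):
    q[5]=q0+d; bot.goto_joints(q)
    print(d,round(bot.read_joint_positions()[5]-q0,3),np.round(bot.read_moment(),2),np.round(bot.read_ft_force(),1),round(bot.read_gripper_width(),3),round(bot.read_clock(),2))
    if np.linalg.norm(bot.read_ft_force())>60: break
```

```text
0.5806793219613615 113.53068709373474 [-1.8  3.6  9.3] [-0.23  0.21 -0.2 ] [0.53321264 0.22272132 0.03110134]
0.4 0.398 [-0.88  0.26 -0.16] [-0.3 -1.3  3.9] 0.586 16.85
0.75 0.748 [-1.08  0.5  -0.18] [-0.1 -1.8  4.5] 0.589 17.27
0.88 0.879 [-1.04  0.63 -0.22] [-0.3 -2.2  5.4] 0.583 17.52
0.96 0.958 [-1.03  0.66 -0.2 ] [-0.2 -3.1  5. ] 0.59 17.77
1.0 0.997 [-1.08  0.69  0.25] [-0.5 -2.9  5.2] 0.588 18.02
```

Run:
```python
from h import *
q=np.array(bot.read_joint_positions());a=q[5];T0=bot.read_joint_efforts()[5]
for d in np.arange(.02,.3,.02):
    q[5]=a+d; bot.goto_joints(q); m=bot.read_moment()[2]
    print(round(d,2),round(bot.read_joint_positions()[5]-a,3),round(m,2),round(bot.read_joint_efforts()[5]-T0,2),np.round(bot.read_ft_force(),1),round(bot.read_gripper_width(),3))
    if abs(m)>1.3: break
print(bot.read_clock())
```

```text
0.02 0.018 0.73 0.44 [0.6 0.4 3.7] 0.58
0.04 0.039 0.86 0.67 [ 0.4 -0.5  4. ] 0.582
0.06 0.059 1.31 1.0 [ 0.5 -1.5  4.5] 0.582
18.775
```

Run:
```python
from h import *
q=np.array(bot.read_joint_positions());a=q[5]
for d in np.arange(.02,.1,.02):
    q[5]=a+d; bot.goto_joints(q); m=bot.read_moment()[2]
    print(round(d,2),round(bot.read_joint_positions()[5]-a,3),round(m,2),round(bot.read_joint_efforts()[5],2),np.round(bot.read_ft_force(),1),round(bot.read_gripper_width(),3))
    if abs(m)>1.8: break
bot.wait(.3)
bot.set_gripper(1.0)
yaw=np.pi-bot.read_joint_positions()[5]+bot.read_joint_positions()[0]
p=bot.read_position(); print(bot.read_ft_force(),p)
bot.move_linear([p[0],p[1],.2],speed=.12)
bot.move_pose([.5325,.2235,.2],quat(1.776))
T=T_tool(); im=bot.camera("wrist"); np.savez("w5.npz",T=T); s=bot.camera("scene")
a=cv2.resize(im[90:290,146:366,::-1],(440,400),interpolation=cv2.INTER_CUBIC)
b=cv2.resize(s[110:210,300:390,::-1],(360,400),interpolation=cv2.INTER_CUBIC)
cv2.imwrite("pics/w5.png",np.hstack([a,b]));print("yaw",yaw,w2px(cam("wrist",T),[.5325,.2235,.088]),bot.read_clock())
```

```text
0.02 0.019 1.66 1.62 [ 0.  -1.8  4.5] 0.585
0.04 0.037 3.31 3.34 [ 0.8 -2.8  4.2] 0.584
[-0.18843277 -0.21725694  0.27825584] [0.53267487 0.22151806 0.03104622]
yaw 2.248663700114604 [252.00691508 185.9864596 ] 22.2167
```

View pics/w5.png

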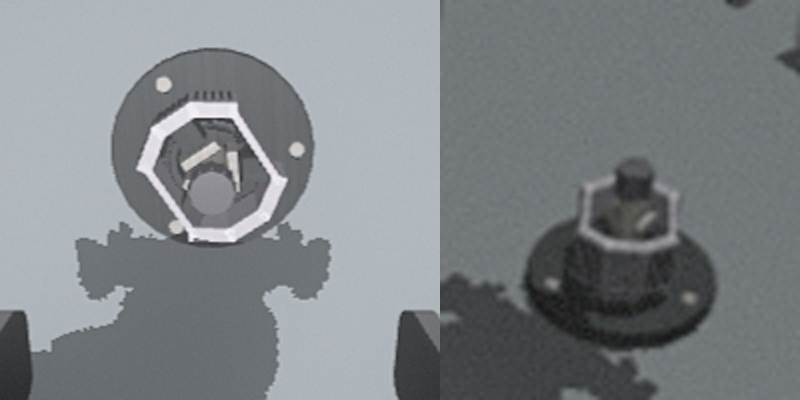

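The collar has turned by about 1.1 rad: the moment rose steadily and then jumped at the stop. The jaws sit against the tube, and the cap at (212,193) in the crop is on the predicted axis, upright. Handing in.

```bash
python3 -c "
from cell import bot
print(bot.close_job())"
```

```text
the job is handed in; nothing more can be done
None
```

The short tube stands upright on the chuck floor with the collar turned clockwise to its stop, and I handed the job in at about 22 s; no verdict came back. The collar angle was not read directly: I judged it from the roughly 1.1 rad turn and the moment jumping from 1.7 to 3.3 N m at the end.

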